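Find and seat the rocking strainer cap

TASK

One of the four blue strainer caps is not seated. With the fingertips, press lightly on the edge of one cap after another until you find the one that rocks, then press that cap down in its middle until it sits fully home. Do it gently, grasp and lift nothing, and leave the jar, the spanner and the bottle where they are.

Things in the scene. Friction and masses are not known exactly. Their poses are not given: they have to be found in the camera images.
- cap_a_top (a point): centre of the flat top of strainer cap A, one of four identical round blue plastic caps A to D: 78 mm across, ribbed edge, white dot (16 mm) in the middle, standing in the steel collar (94 mm outside, 84 mm inside) of its own pot; z axis up out of the cap. The letter does not tell which cap is loose. All start level; caps are 110 mm or more apart, centre to centre.
- cap_b_top (a point): centre of the flat top of cap B, like cap A. Cap tops are about 48 to 54 mm above the bench and 10 to 14 mm above their own collars, differing from pot to pot, so height does not tell which is loose. The three seated caps, pressed anywhere, stay level and give only on their gasket, about 1 mm for each 8 N, 2.5 mm at most, and spring back.
- cap_c_top (a point): centre of the flat top of cap C, like cap A. The one loose cap (any of the four), pressed on its edge, tilts about its middle, springily: 3 to 6 N about 28 mm from the middle tips it about 0.13 rad, that point sinking about 4 mm. It levels itself when let go. Pressing only its edge does not seat it.
- cap_d_top (a point): centre of the flat top of cap D, like cap A. The one loose cap (any of the four), pushed down near its middle with a little over 9 N, slides 6 mm down onto its seat and stays there, and then no longer rocks.
- plate: square stainless steel plate 300 x 300 mm, 10 mm thick, fixed to the bench, carrying the four pots in a two-by-two pattern; origin at the centre of its underside, on the bench; x and y along its sides
- jar_mid (a point): centre (half-way up) of a small white grease jar with a yellow lid, 36 mm across, 45 mm tall, standing loose on the plate between the four pots; to be left alone
- spanner: loose steel spanner 170 mm long lying on the bench beside the plate, origin under its middle, along its x axis; to be left alone
- bottle_mid (a point): centre (half-way up) of a grey bottle with a red cap, 56 mm across, 130 mm tall, standing loose on the bench beside the plate; to be left alone
Mind the look-alikes: they are no part of the job. Of the things that look like the part that bears bottle_mid, the smaller one is meant. What is shaped like the part that bears cap_c_top but red is not meant.

How it is judged:
By the outcome, as a careful person would: the job done as asked, in the order asked, and still so for the second after the job is handed in, with the robot touching nothing.
It also fails if it takes over 54 s, if anything falls off the work surface, if the arm or the gripper's body presses on something with over 40 N, if the wrist force passes 120 N, or if a joint passes its speed limit or range.

ROBOT

A 7-joint arm with a two-finger parallel gripper is mounted at the origin on the work surface. World frame = base frame: x ahead of the robot, y to its left, z up, the work surface at z = 0. Lengths are in mm, angles in rad, forces in N, time in s.
With the tool pointing down it reaches from about 400 to 925 mm from the base axis. Payload 4.1 kg.
Tool frame: the origin (TCP) lies on the centre line of the jaws, within the pads' length; the fingertips stand 8 mm ahead of it and the grasp point (between the pads) lies 11 mm behind it; z points along the fingers, y is the line along which they close (so a half turn about z gives the same grasp; the last joint's range is limited). The gripper opens to 85 mm and grips with 20 to 120 N. Pads are 22 mm wide; open, the fingers measure 114 mm over their backs; the gripper's body (76 mm by 85 mm) begins 54 mm behind the grasp point. The pads swing forward as they close: fully open they stand 13 mm farther back than shut.
Start: joints at [1.223, 0.398, 0.045, 1.537, -0.019, 1.207, -0.051], TCP at [160.092, -630.01, 239.347] pointing down, gripper open.
Joint ranges: [-2.82, 2.82], [-0.49, 2.23], [-1.37, 1.46], [0, 2.46], [-1.36, 4.5], [0.23, 2], [-2.94, 2.94]. Speed limits (rad/s): [2.57, 2.57, 3.14, 3.14, 3.14, 3.14, 3.14].

INTERFACE

Orientations are given as a unit quaternion [x, y, z, w].
In Python, from rig import manip gives the robot as it stands.
- The arm moves only by the shell command python3 -m inch 'ROWS' [OPENING] [FORCE]. ROWS is a JSON object of lists of equal length, an entry for each row: "translation": the shift along the tool's x, y, z in m, a list of three; "roll": the turn about the tool's z in degrees. In form: {"translation": [[x, y, z], ...], "roll": [roll, ...]}. A call has 1 to 10 rows; each row is the pose to reach, as a shift and turn from the pose commanded when the call began, along the tool's axes at that moment; what a row does not reach only later rows make up. A row lasts 1/10 s, in which the tool goes at most 50 mm and 8.59 degrees, less where a joint would pass 70% of its speed; a pose out of reach is approached as far as the arm can. A call with a gripper value outside its range is refused whole. OPENING is the opening, from -1 (shut) to 1 (fully open), so that 0 is half open, set as the call begins (- or left out, the last holds). The fingers move at their own pace and stop on an object; FORCE is the grip in N (left out, the last holds). Time passes only in rows, so rows that repeat a pose let the fingers close. It gives the time, the measured TCP pose, the force, the opening and the grip force at its end, in the units of the state.
- manip.read_state(): the state, without advancing time (a new reading comes with each control period).
- manip.camera(name): name is "scene" or "top"; returns a dict with "color" (400x640x3 uint8, blue, green, red), "depth" (400x640 float32, mm along the optical axis (not along the pixel's ray), 0 where there is no reading), "camera_matrix" (3x3 intrinsics, pixels), "k1" (the pictures are not rectified: a ray, as slopes to the right and down, at radius r is drawn at 1 + k1 r^2 times it, then the intrinsics apply), "R" (3x3) and "t" (3): a world point X has camera coordinates R X + t. Camera axes: x right, y down, z forward; pixel columns grow to the right and rows downward; lengths in mm; the calibration is good to about 2 mm. A picture is of the moment at which its call begins.
- manip.sign_off(): hands the job in; it is judged then, once.
The state is a dict: "t": time; "joints": joint angles; "qvel": joint speeds; "joint_efforts": joint torques, N m; "eef_pos": TCP position; "eef_rot": TCP orientation; "wrist_force": force on the tool from outside, world axes, zero at the start; "moment": the same for the moment, N m; "grip_width": finger opening in mm; "gripper_force": force on a finger pad.
Only numpy, scipy, OpenCV 4.12 (cv2) and the standard library are available. Lean on these libraries where they do the work, as an engineer would, in place of code of your own. Each camera call takes 0.05 s, during which the arm holds its last target. There are 200 camera calls.

## Working session

There is one attempt and no reset: what is moved stays moved. The work goes in short steps, Python scripts to look and compute and a shell command to move; the robot and the scene stay as the last step left them, time stands still between calls to the robot, and variables do not carry over. Pictures are saved under pics/ and viewed, at most 10 in all, crops included, and the job is handed in when it is done.

```bash
ls; mkdir -p pics
cat > h.py <<'E'
import numpy as np, cv2
from rig import manip
def snap(n,f):
    c=manip.camera(n); np.savez('pics/'+f+'.npz',**{k:np.asarray(v) for k,v in c.items()}); cv2.imwrite('pics/'+f+'.png',c['color']); return c
def load(f): return dict(np.load('pics/'+f+'.npz'))
def world(c,u,v,z=None):
    K=c['camera_matrix']; k=float(c['k1'])
    p=cv2.undistortPoints(np.array([[[u,v]]],float),K,np.array([k,0,0,0.]))[0,0]
    d=np.array([p[0],p[1],1.]); R=c['R'];t=c['t']; o=-R.T@t; w=R.T@d
    if z is None:
        uu,vv=int(round(u)),int(round(v)); s=np.median(c['depth'][vv-1:vv+2,uu-1:uu+2])
    else: s=(z-o[2])/w[2]
    return o+s*w
E
python3 - <<'E'
from h import *
for n in('scene','top'):
    c=snap(n,n+'0'); print(n,c['k1'],(-c['R'].T@c['t']).round())
s=manip.read_state(); print({k:np.round(v,3) for k,v in s.items()})
E
```

```text
pics
scene 0.021914588969809964 [ 944. -429.  686.]
top -0.0875865077629782 [563.  34. 936.]
{'t': np.float64(0.1), 'joints': array([ 1.223,  0.399,  0.045,  1.538, -0.019,  1.207, -0.051]), 'qvel': array([ 0.002, -0.002, -0.   , -0.003,  0.002,  0.001, -0.   ]), 'joint_efforts': array([ 4.0000e-03, -4.7626e+01,  1.3700e+00, -2.5495e+01,  1.2000e-02,
        5.0000e-03, -0.0000e+00]), 'eef_pos': array([ 159.927, -629.45 ,  238.37 ]), 'eef_rot': array([ 0.992,  0.124, -0.   , -0.001]), 'wrist_force': array([ 0.992, -1.022, -0.663]), 'moment': array([0.019, 0.03 , 0.021]), 'gripper_force': np.float64(0.0), 'grip_width': np.float64(85.466)}
```

View pics/top0.png

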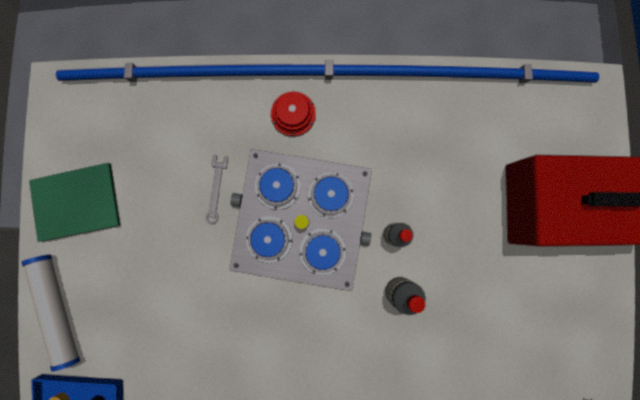

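View pics/scene0.png

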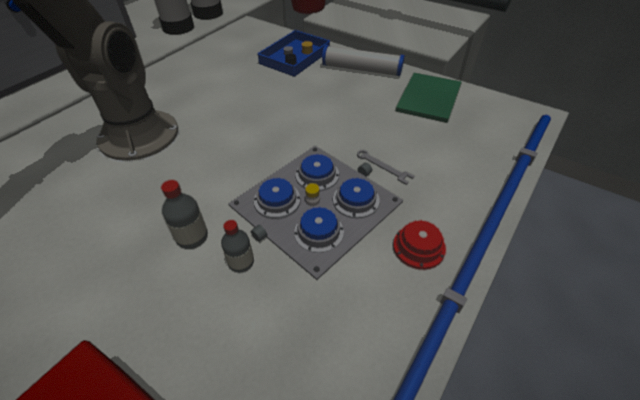

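The top view shows four blue caps with dots at about (277,185), (331,194), (267,240) and (323,252). The jar is at (302,222) and the spanner at (216,190). There are two bottles, at (398,236) and (406,297); the smaller one, at (398,236), is the one meant. The red cap at (293,110) is a look-alike and not part of the job.

Run:
```python
from h import *
for f in('top0','scene0'):
    c=load(f); hsv=cv2.cvtColor(c['color'],cv2.COLOR_BGR2HSV)
    m=cv2.inRange(hsv,(100,120,60),(125,255,255))
    m=cv2.morphologyEx(m,cv2.MORPH_CLOSE,np.ones((9,9)))
    n,l,s,ce=cv2.connectedComponentsWithStats(m)
    for i in range(1,n):
        if 600<s[i,4]<2500 and 200<ce[i][0]<400 and 140<ce[i][1]<280:
            u,v=ce[i]; x,y,w,h=s[i,:4]
            # white dot
            r=c['color'][int(v)-8:int(v)+9,int(u)-8:int(u)+9].min(2).astype(float); r=np.clip(r-r.max()*.6,0,None)
            yy,xx=np.mgrid[-8:9,-8:9]; du,dv=int(u)+(r*xx).sum()/r.sum(),int(v)+(r*yy).sum()/r.sum()
            print(f,ce[i].round(1),s[i].tolist(),'dot',round(du,1),round(dv,1),'depth',world(c,du,dv).round(1),'z51',world(c,du,dv,51).round(1))
c=load('top0')
for n,u,v,z in(('jar',302,222,55),('TL',254,155,10),('TR',366,173,10),('BL',236,266,10),('BR',348,285,10),('bottlecap',406,236,130)): print(n,world(c,u,v,z).round(),world(c,u,v).round())
cv2.imwrite('pics/crop1.png',cv2.resize(c['color'][140:300,220:420],None,fx=4,fy=3.75,interpolation=cv2.INTER_CUBIC)[:600])
```

```text
top0 [276.1 184.6] [260, 168, 33, 34, 877] dot 275.9 184.3 depth [660.2 122.5  48.7] z51 [659.9 122.3  51. ]
top0 [330.9 193.2] [314, 177, 34, 34, 885] dot 330.8 193.1 depth [639.8  -4.8  50. ] z51 [639.7  -4.7  51. ]
top0 [267.1 239.3] [251, 223, 34, 34, 897] dot 267.1 239.2 depth [532.9 141.9  49.2] z51 [533.  141.7  51. ]
top0 [322.5 252. ] [306, 235, 34, 35, 908] dot 322.4 252.1 depth [504.1  14.6  51.3] z51 [504.1  14.6  51. ]
scene0 [275.4 190.6] [259, 178, 34, 28, 680] dot 275.3 188.9 depth [504.9  14.6  51.1] z51 [504.9  14.6  51. ]
scene0 [356.7 190.5] [340, 178, 34, 26, 670] dot 356.5 189.0 depth [660.5 122.9  47.9] z51 [661.9 120.2  51. ]
scene0 [318.3 221.5] [301, 207, 36, 30, 826] dot 318.2 219.9 depth [639.9  -4.5  48.8] z51 [641.  -6.  51.]
jar [573.  61.  55.] [573.  61.  54.]
TL [736. 181.  10.] [736. 180.  13.]
TR [693. -92.  10.] [692. -92.  13.]
BL [467. 221.  10.] [467. 221.  13.]
BR [423. -48.  10.] [423. -48.  13.]
bottlecap [ 543. -159.  130.] [ 543. -159.  130.]
```

View pics/crop1.png

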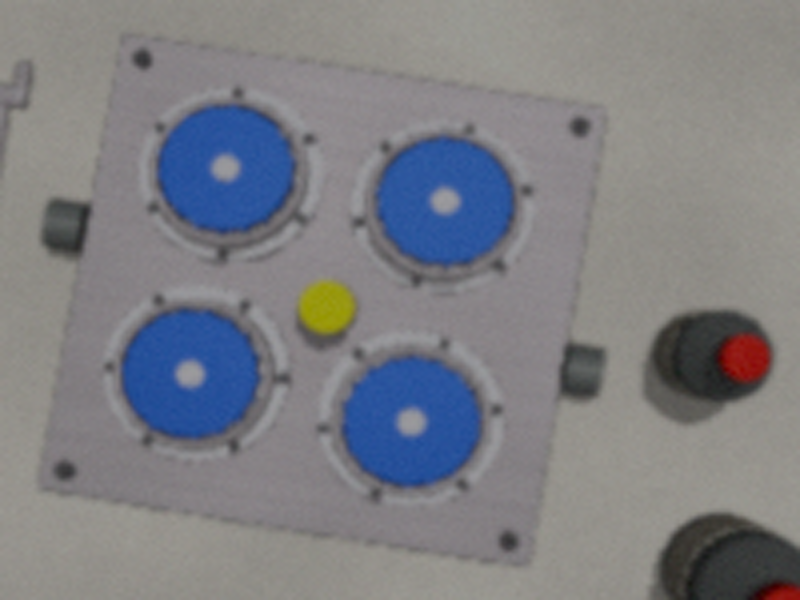

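```bash
cat > d.py <<'E'
import sys; from h import *; from scipy.spatial.transform import Rotation as Ro
# usage: d.py x y z  -> tool-frame shift (m) from measured pose
s=manip.read_state(); R=Ro.from_quat(s['eef_rot']).as_matrix()
print('t',round(float(s['t']),2),'pos',s['eef_pos'].round(1),'F',s['wrist_force'].round(1),'grip',round(float(s['grip_width']),1),'tilt',R[:,2].round(3))
if len(sys.argv)>3: print('shift',(R.T@(np.array(sys.argv[1:4],float)-s['eef_pos'])/1000).round(4))
E
python3 -m inch '{"translation":[[0.231,-0.27,0],[0.462,-0.54,0],[0.462,-0.54,0],[0.462,-0.54,0],[0.462,-0.54,0],[0.462,-0.54,0],[0.462,-0.54,0],[0.462,-0.54,0],[0.462,-0.54,0],[0.462,-0.54,0]],"roll":[0,0,0,0,0,0,0,0,0,0]}' -1; python3 d.py 475.5 7.2 90
```

```text
t: 1.1
eef_pos: [381.8, -179.8, 239.2]
eef_rot: [0.992, 0.124, -0.0, 0.0]
wrist_force: [1.3, -1.0, -0.2]
grip_width: 0.5
gripper_force: 0.0
t 1.1 pos [ 381.8 -179.8  239.2] F [ 1.3 -1.  -0.2] grip 0.5 tilt [ 0.    -0.001 -1.   ]
shift [ 0.1369 -0.1582  0.1491]
```

```bash
python3 -m inch '{"translation":[[0.035,-0.04,0],[0.07,-0.08,0],[0.105,-0.12,0],[0.137,-0.158,0.03],[0.137,-0.158,0.07],[0.137,-0.158,0.11],[0.137,-0.158,0.14],[0.137,-0.158,0.149],[0.137,-0.158,0.149],[0.137,-0.158,0.149]],"roll":[0,0,0,0,0,0,0,0,0,0]}'; python3 d.py 475.5 7.2 63;python3 - <<'E'
from h import *
snap('scene','scene1')
c=load('scene1');cv2.imwrite('pics/crop2.png',cv2.resize(c['color'][130:290,210:420],None,fx=3.75,fy=3.75,interpolation=cv2.INTER_CUBIC))
E
```

```text
t: 2.1
eef_pos: [476.6, 5.1, 91.5]
eef_rot: [0.992, 0.124, 0.001, 0.0]
wrist_force: [0.4, -0.1, 0.7]
grip_width: 0.2
gripper_force: 0.0
t 2.1 pos [476.6   5.1  91.5] F [ 0.4 -0.1  0.7] grip 0.2 tilt [ 0.002 -0.    -1.   ]
shift [-0.0006 -0.0023  0.0285]
```

View pics/crop2.png

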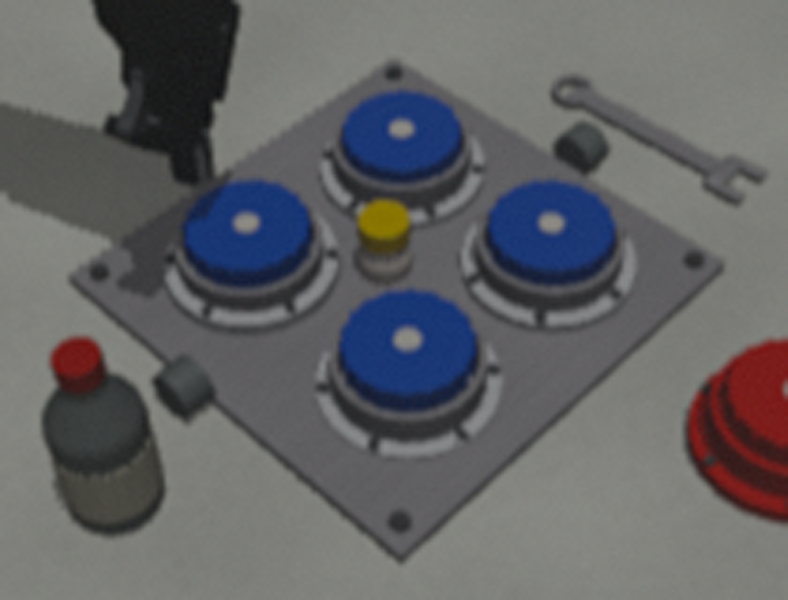

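The closed fingertips, at crop pixel (195,175), hang over the outer edge of the first cap, whose dot is at (246,222). I'll go down slowly.

```bash
python3 -m inch '{"translation":[[0,-0.002,0.01],[0,-0.002,0.02],[0,-0.002,0.026],[0,-0.002,0.029],[0,-0.002,0.031],[0,-0.002,0.031]],"roll":[0,0,0,0,0,0]}';python3 -m inch '{"translation":[[0,0,0.001],[0,0,0.001],[0,0,0.001]],"roll":[0,0,0]}';python3 -m inch '{"translation":[[0,0,0.001],[0,0,0.001],[0,0,0.001]],"roll":[0,0,0]}'
```

```text
t: 2.75
eef_pos: [474.3, 7.0, 59.4]
eef_rot: [0.992, 0.124, -0.001, 0.0]
wrist_force: [-2.6, -1.0, 6.9]
grip_width: -0.0
gripper_force: 3.0
t: 3.05
eef_pos: [474.3, 7.0, 59.0]
eef_rot: [0.992, 0.124, -0.001, 0.0]
wrist_force: [-4.0, -0.5, 9.2]
grip_width: -0.2
gripper_force: 4.7
t: 3.35
eef_pos: [474.3, 7.0, 58.4]
eef_rot: [0.992, 0.124, -0.001, 0.001]
wrist_force: [-5.6, -0.3, 14.4]
grip_width: 0.0
gripper_force: 6.8
```

About 8 N/mm: this cap is seated. Lifting and going on to the cap at (533,142).

```bash
python3 -m inch '{"translation":[[0,0,-0.012],[0,0,-0.03]],"roll":[0,0]}';python3 d.py 504 134.5 88
```

```text
t: 3.55
eef_pos: [474.4, 7.1, 87.3]
eef_rot: [0.992, 0.124, -0.001, -0.0]
wrist_force: [-0.0, 0.1, -0.9]
grip_width: 0.1
gripper_force: 0.0
t 3.55 pos [474.4   7.1  87.3] F [-0.   0.1 -0.9] grip 0.1 tilt [-0.002  0.    -1.   ]
shift [ 0.0601 -0.1162 -0.0007]
```

```bash
python3 -m inch '{"translation":[[0.02,-0.04,0],[0.04,-0.08,0],[0.06,-0.116,0],[0.06,-0.116,0.01],[0.06,-0.116,0.02],[0.06,-0.116,0.025],[0.06,-0.116,0.027],[0.06,-0.116,0.027],[0.06,-0.116,0.027]],"roll":[0,0,0,0,0,0,0,0,0]}';python3 -m inch '{"translation":[[0,0,0.001],[0,0,0.001],[0,0,0.001]],"roll":[0,0,0]}'
```

```text
t: 4.45
eef_pos: [504.7, 133.5, 60.4]
eef_rot: [0.992, 0.123, 0.0, 0.0]
wrist_force: [0.5, -0.1, -0.6]
grip_width: 0.1
gripper_force: 0.0
t: 4.75
eef_pos: [504.6, 134.2, 59.4]
eef_rot: [0.992, 0.124, 0.0, 0.0]
wrist_force: [0.2, -0.4, 0.1]
grip_width: -0.2
gripper_force: 0.0
```

```bash
python3 -m inch '{"translation":[[0,0,0.001],[0,0,0.001],[0,0,0.001]],"roll":[0,0,0]}';python3 -m inch '{"translation":[[0,0,0.001],[0,0,0.001],[0,0,0.001]],"roll":[0,0,0]}'
```

```text
t: 5.05
eef_pos: [504.5, 134.3, 58.3]
eef_rot: [0.992, 0.124, -0.0, 0.0]
wrist_force: [0.4, -0.6, -0.6]
grip_width: 0.4
gripper_force: 0.0
t: 5.35
eef_pos: [504.5, 134.3, 57.2]
eef_rot: [0.992, 0.124, -0.0, 0.0]
wrist_force: [-0.3, 0.5, 0.1]
grip_width: 0.0
gripper_force: 0.0
```

```bash
python3 -m inch '{"translation":[[0,0,0.001],[0,0,0.001],[0,0,0.001]],"roll":[0,0,0]}';python3 -m inch '{"translation":[[0,0,0.001],[0,0,0.001],[0,0,0.001]],"roll":[0,0,0]}'
```

```text
t: 5.65
eef_pos: [504.5, 134.3, 56.6]
eef_rot: [0.992, 0.124, 0.0, 0.0]
wrist_force: [-1.4, -1.2, 4.9]
grip_width: -0.2
gripper_force: 2.4
t: 5.95
eef_pos: [504.5, 134.3, 56.0]
eef_rot: [0.992, 0.124, -0.0, 0.0]
wrist_force: [-2.9, -1.2, 9.2]
grip_width: -0.2
gripper_force: 4.6
```

About 7 N/mm: seated as well. Next is the cap at (660,122).

```bash
python3 -m inch '{"translation":[[0,0,-0.012],[0,0,-0.03],[0,0,-0.03]],"roll":[0,0,0]}';python3 d.py 631 115 86
```

```text
t: 6.25
eef_pos: [506.3, 135.0, 87.4]
eef_rot: [0.992, 0.124, 0.002, -0.0]
wrist_force: [0.0, -0.5, -0.1]
grip_width: 0.3
gripper_force: 0.0
t 6.25 pos [506.3 135.   87.4] F [ 0.  -0.5 -0.1] grip 0.3 tilt [ 0.005  0.001 -1.   ]
shift [0.1159 0.0501 0.002 ]
```

```bash
python3 -m inch '{"translation":[[0.04,0.017,0],[0.08,0.034,0],[0.116,0.05,0],[0.116,0.05,0.01],[0.116,0.05,0.02],[0.116,0.05,0.026],[0.116,0.05,0.028],[0.116,0.05,0.028],[0.116,0.05,0.028]],"roll":[0,0,0,0,0,0,0,0,0]}';python3 -m inch '{"translation":[[0,0,0.001],[0,0,0.001],[0,0,0.001]],"roll":[0,0,0]}'
```

```text
t: 7.15
eef_pos: [627.8, 114.8, 57.4]
eef_rot: [0.992, 0.125, -0.001, 0.0]
wrist_force: [-1.7, -0.5, 2.3]
grip_width: -0.2
gripper_force: 0.9
t: 7.45
eef_pos: [628.2, 114.8, 56.8]
eef_rot: [0.992, 0.124, -0.001, 0.0]
wrist_force: [-3.0, -0.9, 6.5]
grip_width: -0.3
gripper_force: 3.0
```

```bash
python3 -m inch '{"translation":[[0,0,0.0005],[0,0,0.0005],[0,0,0.0005]],"roll":[0,0,0]}';python3 -m inch '{"translation":[[0,0,-0.012],[0,0,-0.03],[0,0,-0.03]],"roll":[0,0,0]}';python3 d.py 611 -12 87
```

```text
t: 7.75
eef_pos: [628.2, 114.9, 56.6]
eef_rot: [0.992, 0.124, -0.001, 0.0]
wrist_force: [-3.8, -1.4, 7.4]
grip_width: -0.1
gripper_force: 3.8
t: 8.05
eef_pos: [631.6, 115.2, 88.6]
eef_rot: [0.992, 0.124, 0.003, -0.0]
wrist_force: [0.5, 0.1, -0.8]
grip_width: -0.2
gripper_force: 0.0
t 8.05 pos [631.6 115.2  88.6] F [ 0.5  0.1 -0.8] grip -0.2 tilt [ 0.006  0.001 -1.   ]
shift [-0.0513  0.1182  0.0013]
```

Stiff again, 7.4 N within about 1 mm, so it's seated. Now the fourth cap, at (640,-5).

```bash
python3 -m inch '{"translation":[[-0.017,0.04,0],[-0.034,0.08,0],[-0.051,0.118,0],[-0.051,0.118,0.01],[-0.051,0.118,0.02],[-0.051,0.118,0.026],[-0.051,0.118,0.028],[-0.051,0.118,0.028],[-0.051,0.118,0.028]],"roll":[0,0,0,0,0,0,0,0,0]}';python3 -m inch '{"translation":[[0,0,0.001],[0,0,0.001],[0,0,0.001]],"roll":[0,0,0]}'
```

```text
t: 8.95
eef_pos: [609.1, -11.1, 58.0]
eef_rot: [0.992, 0.125, 0.0, -0.0]
wrist_force: [-0.7, -0.4, 1.2]
grip_width: -0.0
gripper_force: 0.4
t: 9.25
eef_pos: [609.4, -11.8, 57.2]
eef_rot: [0.992, 0.124, 0.001, -0.0]
wrist_force: [-0.1, 1.0, 0.9]
grip_width: 0.3
gripper_force: 0.8
```

```bash
python3 -m inch '{"translation":[[0,0,0.001],[0,0,0.001],[0,0,0.001]],"roll":[0,0,0]}';python3 -m inch '{"translation":[[0,0,0.001],[0,0,0.001],[0,0,0.001]],"roll":[0,0,0]}';python3 - <<'E'
from h import *
snap('scene','scene2')
c=load('scene2');cv2.imwrite('pics/crop3.png',cv2.resize(c['color'][130:290,210:420],None,fx=3.75,fy=3.75,interpolation=cv2.INTER_CUBIC))
E
```

```text
t: 9.55
eef_pos: [609.1, -12.1, 56.0]
eef_rot: [0.992, 0.124, 0.0, -0.0]
wrist_force: [-2.0, 1.4, 3.0]
grip_width: 0.0
gripper_force: 1.4
t: 9.85
eef_pos: [608.9, -12.2, 54.9]
eef_rot: [0.992, 0.124, 0.0, -0.0]
wrist_force: [-0.8, 3.1, 4.8]
grip_width: 0.0
gripper_force: 2.2
```

View pics/crop3.png

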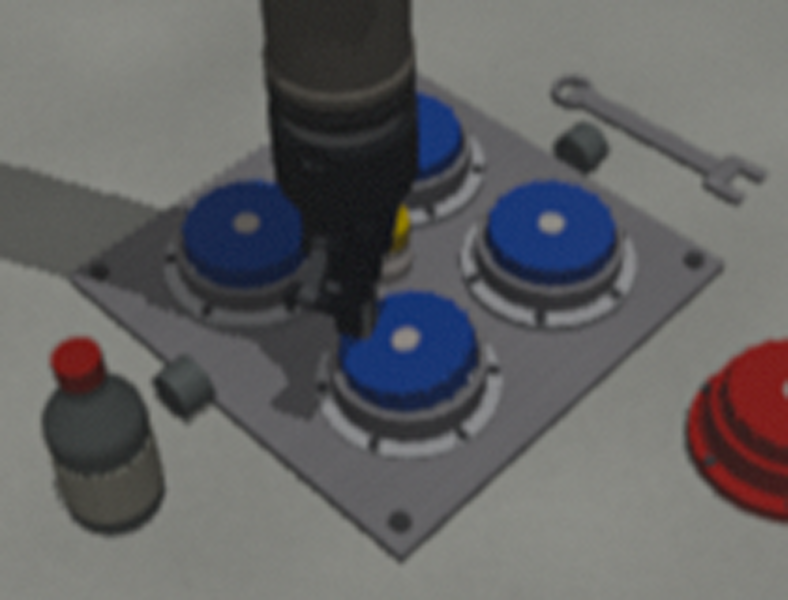

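The fingertips at (358,325) press this cap's edge and the cap dips visibly toward them, about 3 mm at under 5 N. It rocks, so this is the loose one. I'll lift, move to its middle and press.

```bash
python3 -m inch '{"translation":[[0,0,-0.008],[0,0,-0.018],[0,0,-0.018],[0,0,-0.018]],"roll":[0,0,0,0]}';python3 d.py 640 -5 61
```

```text
t: 10.3
eef_pos: [609.2, -13.2, 73.2]
eef_rot: [0.992, 0.124, 0.0, 0.0]
wrist_force: [-0.1, 0.5, 0.4]
grip_width: -0.1
gripper_force: 0.0
t 10.3 pos [609.2 -13.2  73.2] F [-0.1  0.5  0.4] grip -0.1 tilt [ 0.001 -0.001 -1.   ]
shift [ 0.0319 -0.0004  0.0122]
```

```bash
python3 -m inch '{"translation":[[0.016,0,0],[0.032,0,0],[0.032,0,0.006],[0.032,0,0.012],[0.032,0,0.012],[0.032,0,0.012]],"roll":[0,0,0,0,0,0]}';python3 d.py 640 -5 58;python3 -m inch '{"translation":[[0,0,0.001],[0,0,0.002],[0,0,0.003],[0,0,0.003],[0,0,0.003]],"roll":[0,0,0,0,0]}'
```

```text
t: 10.9
eef_pos: [638.7, -5.1, 60.2]
eef_rot: [0.992, 0.124, -0.001, 0.0]
wrist_force: [-0.3, -0.9, 0.6]
grip_width: 0.2
gripper_force: 0.0
t 10.9 pos [638.7  -5.1  60.2] F [-0.3 -0.9  0.6] grip 0.2 tilt [-0.002 -0.001 -1.   ]
shift [0.0012 0.0002 0.0021]
t: 11.4
eef_pos: [639.8, -4.8, 58.5]
eef_rot: [0.992, 0.124, -0.0, 0.0]
wrist_force: [-1.3, -0.6, 6.3]
grip_width: -0.1
gripper_force: 2.8
```

```bash
python3 -m inch '{"translation":[[0,0,0.001],[0,0,0.002],[0,0,0.003],[0,0,0.003]],"roll":[0,0,0,0]}';python3 -m inch '{"translation":[[0,0,0.001],[0,0,0.002],[0,0,0.002]],"roll":[0,0,0]}'
```

```text
t: 11.8
eef_pos: [639.9, -4.8, 55.8]
eef_rot: [0.992, 0.124, -0.0, 0.0]
wrist_force: [-3.3, -0.4, 7.3]
grip_width: -0.2
gripper_force: 3.7
t: 12.1
eef_pos: [639.9, -4.8, 53.8]
eef_rot: [0.992, 0.124, -0.0, 0.0]
wrist_force: [-2.7, -0.9, 7.3]
grip_width: -0.0
gripper_force: 3.7
```

```bash
python3 -m inch '{"translation":[[0,0,0.001],[0,0,0.001],[0,0,0.001]],"roll":[0,0,0]}';python3 -m inch '{"translation":[[0,0,0.001],[0,0,0.001],[0,0,0.001]],"roll":[0,0,0]}'
```

```text
t: 12.4
eef_pos: [639.9, -4.8, 52.8]
eef_rot: [0.992, 0.124, -0.0, 0.0]
wrist_force: [-2.9, -0.1, 6.9]
grip_width: 0.0
gripper_force: 3.8
t: 12.7
eef_pos: [639.8, -4.8, 52.3]
eef_rot: [0.992, 0.124, -0.0, 0.0]
wrist_force: [-4.5, -0.8, 10.8]
grip_width: -0.1
gripper_force: 5.2
```

```bash
python3 -m inch '{"translation":[[0,0,0.001],[0,0,0.001],[0,0,0.001]],"roll":[0,0,0]}';python3 -m inch '{"translation":[[0,0,-0.004],[0,0,-0.02],[0,0,-0.03],[-0.03,0,-0.03],[-0.03,0,-0.03],[-0.03,0,-0.03]],"roll":[0,0,0,0,0,0]}'; python3 d.py 611 -12 55
```

```text
t: 13.0
eef_pos: [639.9, -4.8, 52.2]
eef_rot: [0.992, 0.124, -0.0, 0.001]
wrist_force: [-4.2, -1.3, 15.1]
grip_width: -0.2
gripper_force: 7.6
t: 13.6
eef_pos: [611.0, -12.4, 80.5]
eef_rot: [0.992, 0.124, 0.001, 0.0]
wrist_force: [0.9, -0.3, 0.2]
grip_width: -0.1
gripper_force: 0.0
t 13.6 pos [611.  -12.4  80.5] F [ 0.9 -0.3  0.2] grip -0.1 tilt [ 0.001 -0.    -1.   ]
shift [ 0.0001 -0.0004  0.0255]
```

Firm stop 6 mm down. Retreating straight up and clear, then checking by camera.

```bash
python3 -m inch '{"translation":[[0,0,-0.04],[0,0,-0.08],[0,0,-0.12],[0,0,-0.16],[-0.04,0.0,-0.16],[-0.08,0,-0.16],[-0.12,0,-0.16],[-0.15,0,-0.16],[-0.15,0,-0.16],[-0.15,0,-0.16]],"roll":[0,0,0,0,0,0,0,0,0,0]}'
python3 - <<'E'
from h import *
c=snap('scene','scene3')
b=load('scene0')
for u,v in((275,189),(356.5,189),(318.2,220),(316,160),(318.2,221.5)):
    print(u,v,world(b,u,v).round(1),world(c,u,v).round(1))
cv2.imwrite('pics/crop4.png',cv2.resize(c['color'][130:290,210:420],None,fx=3.75,fy=3.75,interpolation=cv2.INTER_CUBIC))
E
```

```text
t: 14.6
eef_pos: [466.4, -48.9, 240.7]
eef_rot: [0.992, 0.124, 0.001, 0.0]
wrist_force: [-0.1, 0.0, 0.6]
grip_width: -0.0
gripper_force: 0.0
275 189 [504.5  14.1  51. ] [504.3  14.3  50.7]
356.5 189 [660.5 122.8  47.9] [661.  121.9  49. ]
318.2 220 [640.   -4.6  48.7] [ 6.371e+02 -5.000e-01  4.250e+01]
316 160 [525.2 151.5  49.5] [525.4 151.2  49.9]
318.2 221.5 [643.7  -9.8  51.3] [639.9  -4.5  43.3]
```

View pics/crop4.png

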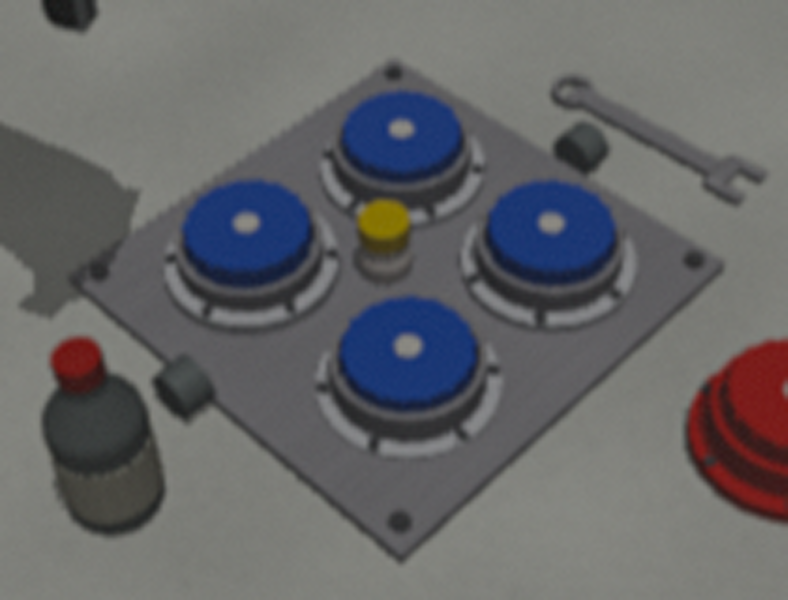

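The pressed cap, with its dot at (408,346), is level and now sits about 6 mm lower. The jar, spanner and bottle are where they were, and the arm is clear.

```bash
python3 -c "
from rig import manip
print(manip.sign_off())"
```

```text
the job is handed in; nothing more can be done
None
```

The loose cap was the one at about (640, -5) mm; it rocked under a light edge press, I pressed it 6 mm down in its middle onto its seat, and the job is handed in with the jar, spanner and bottle unmoved (I didn't re-press its edge afterwards; the firm stop and the camera depth show it seated).

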